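# Stack the washed corn mill flanges on the drying post

## Task

Put the two flanged parts of the hand corn mill away on the wooden drying post, flange face down: first the one with the wide flange, right down on the post's base, then the one with the narrow flange on top of it. Lower each fully home before letting go rather than dropping it, and leave the plain sleeve, which has no flange, where it stands.

Things in the scene. Friction and masses are not known exactly. Their poses are not given: they have to be found in the camera images.
- post: Turned wooden drying post, fixed to the worktop. Round base 110 mm in diameter and 15 mm high; from its middle rises a spigot 32 mm in diameter for 42 mm above the base's top, then tapering to 12 mm at its tip, 64 mm above the base's top (79 mm above the worktop). Origin: centre of the base's underside, on the worktop; z up along the spigot.
- wide: Cast aluminium mill part with the wide flange: a flat round flange 96 mm in diameter and 6 mm thick with three dark bolt holes, and on it a tubular hub 46 mm in outer diameter, its top 40 mm above the underside. A bore 38 mm in diameter goes right through. Its origin is the centre of its underside, z up along the bore. Round, so any yaw serves. It is loose, stands flange down with the hub upward, and can be gripped across the hub from above. About 150 g.
- narrow: Cast aluminium mill part with the narrow flange: as the wide one, but the flange is 70 mm in diameter (6 mm thick; hub 46 mm in outer diameter, top 40 mm above the underside, through bore 38 mm). Its origin is the centre of its underside, z up along the bore. Round, so any yaw serves. It is loose, stands flange down with the hub upward, and can be gripped across the hub from above. About 110 g.
- sleeve: Plain cast aluminium sleeve, a bystander: a tube 46 mm in outer diameter and 40 mm high with no flange, standing loose on the worktop. Origin: centre of its underside, z up. Not to be moved.
Not all that is in view belongs to the job. Leave any orange look-alike of the narrow alone. What is shaped like the wide but red is not meant.

How it is judged:
By the outcome, as a careful person would: the job done as asked, in the order asked, and still so for the second after the job is handed in, with the robot touching nothing.
It also fails if it takes over 58 s, if anything falls off the work surface, if the arm or the gripper's body presses on something with over 40 N, if the wrist force passes 120 N, or if a joint passes its speed limit or range.

## Robot

A 6-joint arm with a two-finger parallel gripper is mounted at the origin on the work surface. World frame = base frame: x ahead of the robot, y to its left, z up, the work surface at z = 0. Lengths are in m, angles in rad, forces in N, time in s.
With the tool pointing down it reaches from about 0.35 to 0.975 m from the base axis. Payload 17.4 kg.
Tool frame: the origin (TCP) lies at the very end of the fingers, on their centre line; the grasp point (between the pads) lies 19 mm behind it (ctrl.hold_point_z is the z of the grasp point in the tool frame, in m); z points along the fingers, y is the line along which they close (so a half turn about z gives the same grasp; the last joint's range is limited). The gripper opens to 85 mm and grips with 20 to 120 N. Pads are 22 mm wide; open, the fingers measure 114 mm over their backs; the gripper's body (76 mm by 85 mm) begins 54 mm behind the grasp point. The pads swing forward as they close: fully open they stand 13 mm farther back than shut.
Start: joints at [-1.351, 0.116, 1.442, -0, 1.584, -0.038], TCP at [0.172, -0.653, 0.231] pointing down, gripper open.
Joint ranges: [-2.83, 2.83], [-0.83, 2.19], [0.07, 2.5], [-1.14, 4.28], [0.01, 3], [-2.97, 2.97]. Speed limits (rad/s): [1.89, 1.89, 2.22, 3.14, 3.14, 3.14].

## Interface

Orientations are given as a unit quaternion [x, y, z, w].
In Python, from cell import sensors, get_image, ctrl gives the robot as it stands.
- The arm moves only by the shell command python3 -m crank 'ROWS' [FORCE]. ROWS is JSON, a list of rows, each a list of 3 entries, a list of its own where there are three numbers: the shift along the tool's x, y, z in m, then the turn about the tool's z in rad, then the opening, from -1 (shut) to 1 (fully open). In form: [[[dx, dy, dz], twist, hand], ...]. A call has 1 to 20 rows; each row shifts and turns the commanded pose from where the row before left it, along the tool's axes as they then stand; what a row does not reach is not made up. A row lasts 1/10 s, in which the tool goes at most 50 mm and 8.59 degrees, less where a joint would pass 70% of its speed; a pose out of reach is approached as far as the arm can. A call with a gripper value outside its range is refused whole. The fingers move at their own pace and stop on an object; FORCE is the grip in N (left out, the last holds). Time passes only in rows, so rows that do not move let the fingers close. It gives the time, the measured TCP pose, the force, the opening and the grip force at its end, in the units of the state.
- sensors.sense(): the state, without advancing time (a new reading comes with each control period).
- get_image(name): name is "scene" or "top"; returns a dict with "img" (480x640x3 uint8, red, green, blue), "fx", "fy", "cx", "cy" (pixels), "world_to_cam" (4x4, takes a point from world to camera coordinates). Camera axes: x right, y up, looking along -z (the intrinsics and any distortion apply to the point x, -y, -z); pixel columns grow to the right and rows downward; lengths in m; the calibration is good to about 2 mm. A picture is of the moment at which its call begins. There is no depth.
- ctrl.close_job(): hands the job in; it is judged then, once.
The state is a dict: "t": time; "joint_positions": joint angles; "qvel": joint speeds; "effort": joint torques, N m; "tool_pos": TCP position; "ee_rot": TCP orientation; "ft_force": force on the tool from outside, world axes, zero at the start; "wrist_torque": the same for the moment, N m; "finger_gap": opening from 0.0 (shut) to 1.0 (fully open); "grasp_force": force on a finger pad.
Only numpy, scipy, OpenCV 4.12 (cv2) and the standard library are available. Lean on these libraries where they do the work, as an engineer would, in place of code of your own. Each camera call takes 0.05 s, during which the arm holds its last target. There are 200 camera calls.

## Working session

There is one attempt and no reset: what is moved stays moved. The work goes in short steps, Python scripts to look and compute and a shell command to move; the robot and the scene stay as the last step left them, time stands still between calls to the robot, and variables do not carry over. Pictures are saved under pics/ and viewed, at most 10 in all, crops included, and the job is handed in when it is done.

```bash
mkdir -p pics; ls; python3 - <<'E'
from cell import sensors,get_image,ctrl
import cv2
for n in("scene","top"):
    d=get_image(n);cv2.imwrite(f"pics/{n}0.png",d["img"][:,:,::-1]);print(n,{k:v for k,v in d.items() if k!="img"})
print(sensors.sense(),ctrl.hold_point_z)
E
```

```text
pics
scene {'fx': 561.3024420472236, 'fy': 561.3024420472236, 'cx': 320.98191015272937, 'cy': 236.02249690396198, 'world_to_cam': array([[-0.1208546 ,  0.99257786,  0.01354085,  0.0754863 ],
       [-0.66782578, -0.09139057,  0.73868565,  0.34807765],
       [ 0.73444053,  0.08023063,  0.67391405, -1.30251881],
       [ 0.        ,  0.        ,  0.        ,  1.        ]])}
top {'fx': 444.55477756436414, 'fy': 444.55477756436414, 'cx': 311.57786001132496, 'cy': 239.88607026953252, 'world_to_cam': array([[-0.00131117, -0.9997559 , -0.022055  ,  0.0166988 ],
       [ 0.99816909, -0.00264214,  0.06042751, -0.54616528],
       [-0.06047103, -0.02193539,  0.9979289 , -0.72109616],
       [ 0.        ,  0.        ,  0.        ,  1.        ]])}
{'t': 0.1, 'joint_positions': array([-1.35080825e+00,  1.16456529e-01,  1.44220370e+00,  1.66994298e-05,
        1.58398376e+00, -3.78144128e-02]), 'qvel': array([ 9.09359468e-04, -1.12270104e-03, -1.35226278e-03, -1.22883952e-05,
       -2.26400312e-05, -3.12876413e-04]), 'effort': array([ 3.47204732e-03, -7.33662128e+01, -6.33785963e+01,  2.27821133e-06,
        5.19661888e-03,  3.06111906e-05]), 'tool_pos': array([ 0.17204585, -0.65253429,  0.23062026]), 'ee_rot': array([ 9.91703581e-01,  1.28544666e-01, -3.95007437e-05, -5.24247488e-04]), 'ft_force': array([-0.12633901, -0.68304152, -1.06982306]), 'wrist_torque': array([-0.02177771, -0.04987548,  0.0206345 ]), 'grasp_force': 0.0, 'finger_gap': 1.0014266525937894} -0.0187
```

View pics/scene0.png

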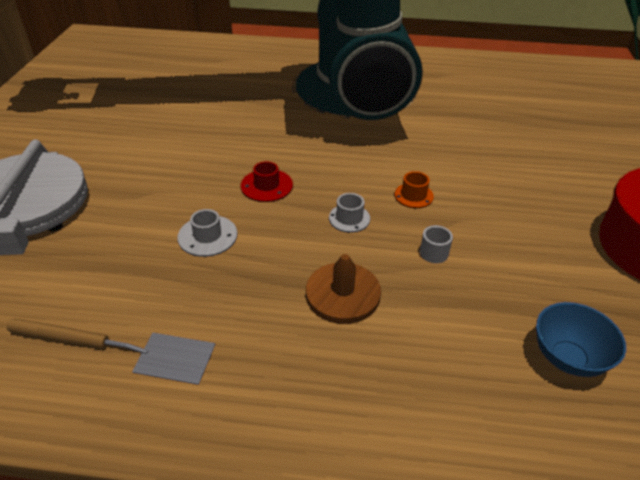

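View pics/top0.png

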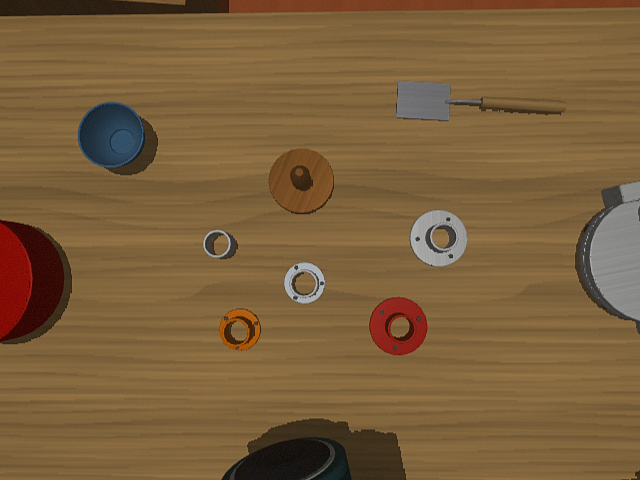

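Top view: grey wide flange at (438,238), grey narrow flange at (304,283), orange look-alike at (240,329), red look-alike at (398,326), sleeve at (219,244), post base at (301,181). The greys fit, since cast aluminium is grey. I'll measure all of them and confirm in one crop.

```bash
cat >h.py <<'E'
import numpy as np,cv2
from cell import sensors,get_image,ctrl
def ray(d,u,v,z):
    M=d["world_to_cam"];R=M[:3,:3];o=-R.T@M[:3,3]
    r=R.T@np.array([(u-d["cx"])/d["fx"],-(v-d["cy"])/d["fy"],-1.])
    return (o+r*(z-o[2])/r[2])
def proj(d,p):
    c=d["world_to_cam"]@np.append(p,1); return np.array([d["cx"]+d["fx"]*c[0]/-c[2],d["cy"]-d["fy"]*c[1]/-c[2]])
def circ(d,cnt,z):
    P=np.array([ray(d,*q,z)[:2] for q in cv2.convexHull(cnt)[:,0].astype(float)])
    A=np.c_[2*P,np.ones(len(P))];s=np.linalg.lstsq(A,(P**2).sum(1),rcond=None)[0]
    r=np.sqrt(s[2]+s[:2]@s[:2]);return s[:2],2*r,np.abs(np.hypot(*(P-s[:2]).T)-r).max()
def blobs(m):
    return [c for c in cv2.findContours(m.astype(np.uint8),cv2.RETR_EXTERNAL,cv2.CHAIN_APPROX_NONE)[0] if cv2.contourArea(c)>150]
def grey(d):
    h=cv2.cvtColor(d["img"],cv2.COLOR_RGB2HSV);return (h[...,1]<60)&(h[...,2]>75)
E
python3 - <<'E'
from h import *
for n in("top","scene"):
    d=get_image(n)
    print(n)
    for c in blobs(grey(d)):
        x,y,w,hh=cv2.boundingRect(c)
        if 100<x and x+w<500 and w<75 and hh<75: print("grey",(x+w//2,y+hh//2),(w,hh),*circ(d,c,.006))
    h=cv2.cvtColor(d["img"],cv2.COLOR_RGB2HSV)
    pix=(301,205) if n=="top" else (320,295)
    print("hsv post",h[pix[1],pix[0]],h[pix[1],pix[0]-60])
    hh=h[...,0].astype(int); m=((hh<=12)&(h[...,1]>100)&(h[...,2]>50)).astype(np.uint8)
    m=cv2.morphologyEx(m,cv2.MORPH_OPEN,np.ones((3,3)))
    for c in blobs(m):
        x,y,w,q=cv2.boundingRect(c)
        if 200<x<450 and w<100 and q<100: print("brown",(x+w//2,y+q//2),(w,q),*circ(d,c,.015))
    if n=="top": cv2.imwrite("pics/crop1.png",cv2.resize(d["img"][140:360,190:490,::-1],None,fx=2.6,fy=2.6,interpolation=cv2.INTER_CUBIC))
E
```

```text
top
grey (304, 283) (41, 42) [0.47552925 0.02859719] 0.06870106716326035 0.0003514569488952124
grey (217, 244) (28, 28) [0.54134176 0.1767694 ] 0.047538028154600294 0.0005786720559578969
grey (438, 238) (57, 57) [ 0.54993208 -0.19589439] 0.09502004827318404 0.0004912523638939473
hsv post [ 15 175 121] [ 18 140 124]
brown (398, 326) (58, 58) [ 0.40527677 -0.1254784 ] 0.09404152913774909 0.00041220613850102145
scene
grey (438, 236) (30, 22) [0.50253935 0.17635382] 0.04920233871651272 0.0016723258197044316
grey (207, 233) (59, 46) [ 0.54556817 -0.19750457] 0.10283620441872154 0.00802446779838948
grey (349, 219) (41, 25) [0.47746381 0.02964119] 0.0692963913317831 0.0008368656403762512
grey (350, 202) (27, 18) [0.43442296 0.02793566] 0.04872064228991766 0.0007565843650206815
hsv post [ 12 194 125] [ 17 158 137]
brown (413, 190) (39, 36) [0.39342343 0.13900593] 0.0920729301474924 0.01434699274017779
brown (266, 181) (53, 42) [ 0.40510959 -0.12594452] 0.11231099291507375 0.013501478031059617
brown (275, 30) (88, 17) [-0.28981181 -0.23346964] 0.23293648208355863 0.039159659723583
```

View pics/crop1.png

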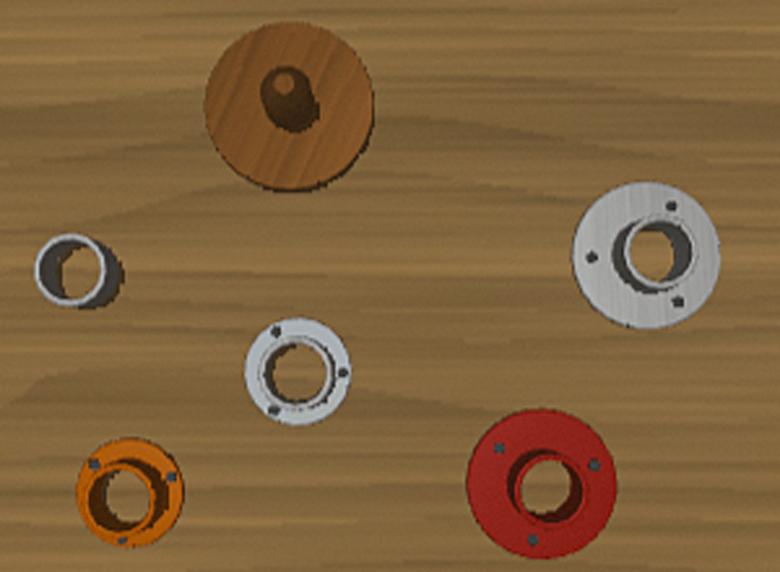

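The crop confirms it: bare-metal wide at (646,255) and narrow at (298,371), both with three dark holes. The red and orange parts are the decoys and the sleeve at (70,270) has no flange. Next I measure the post.

```bash
python3 - <<'E'
from h import *
d=get_image("top");s=get_image("scene")
g=cv2.cvtColor(d["img"],cv2.COLOR_RGB2GRAY)
h=cv2.cvtColor(cv2.GaussianBlur(d["img"],(3,3),0),cv2.COLOR_RGB2HSV)
m=((h[...,0]<=16)&(h[...,1]>155)).astype(np.uint8);m[:, :250]=0;m[:,350:]=0;m[:140]=0;m[230:]=0
m=cv2.morphologyEx(m,cv2.MORPH_OPEN,np.ones((5,5)))
c=max(blobs(m),key=cv2.contourArea);print(cv2.boundingRect(c),circ(d,c,.015))
k=cv2.HoughCircles(cv2.resize(g[140:230,250:350],None,fx=4,fy=4,interpolation=cv2.INTER_CUBIC),cv2.HOUGH_GRADIENT,1,50,param1=100,param2=20,minRadius=115,maxRadius=145)
for q in k[0][:3]: u,v=250+q[0]/4,140+q[1]/4;print(u,v,q[2]/4,ray(d,u,v,.015))
# tip: top crop (284,83)/2.6 ; scene (345,256)
print("tip",ray(d,190+284/2.6,140+83/2.6,.079),ray(s,345,257,.079))
p=np.array(ray(d,190+284/2.6,140+83/2.6,.079)); print(proj(s,[p[0],p[1],.079]))
E
```

```text
(269, 149, 65, 64) (array([0.64632644, 0.03339051]), np.float64(0.10904604561708411), np.float64(0.0005412822650638707))
301.125 179.875 32.1 [0.6472337  0.03306797 0.015     ]
tip [0.64694293 0.03306113 0.079     ] [0.64698101 0.03489795 0.079     ]
[343.67141551 256.85459379]
```

```bash
python3 -m crank '[[[0,0,0],0.129,1],[[0,0,0],0.129,1],[[0.027,-0.0326,0],0,1],[[0.027,-0.0326,0],0,1],[[0.027,-0.0326,0],0,1],[[0.027,-0.0326,0],0,1],[[0.027,-0.0326,0],0,1],[[0.027,-0.0326,0],0,1],[[0.027,-0.0326,0],0,1],[[0.027,-0.0326,0],0,1],[[0.027,-0.0326,0],0,1],[[0.027,-0.0326,0],0,1],[[0.027,-0.0326,0],0,1],[[0.027,-0.0326,0],0,1],[[0.027,-0.0326,0],0,1],[[0.027,-0.0326,0],0,1],[[0,0,0.03],0,1],[[0,0,0.03],0,1],[[0,0,0],0,1],[[0,0,0],0,1]]'
```

```text
t: 2.3
tool_pos: [0.5501, -0.1965, 0.1719]
ee_rot: [1.0, -0.0, -0.0, -0.0]
ft_force: [-0.4, 0.6, 0.0]
finger_gap: 1.001
grasp_force: 0.0
```

```bash
python3 -m crank '[[[0,0,0.04],0,1],[[0,0,0.04],0,1],[[0,0,0.04],0,1],[[0,0,0.02],0,1],[[0,0,0.01],0,1],[[0,0,0.009],0,1],[[0,0,0],0,1],[[0,0,0],0,1]]' 40; python3 -m crank '[[[0,0,0],0,-1],[[0,0,0],0,-1],[[0,0,0],0,-1],[[0,0,0],0,-1],[[0,0,0],0,-1],[[0,0,0],0,-1],[[0,0,0],0,-1],[[0,0,0],0,-1]]' 40
```

```text
t: 3.1
tool_pos: [0.5509, -0.1967, 0.0138]
ee_rot: [1.0, -0.0, 0.001, 0.0]
ft_force: [0.7, 0.5, -0.4]
finger_gap: 1.0
grasp_force: 0.0
t: 3.9
tool_pos: [0.5505, -0.1965, 0.0131]
ee_rot: [1.0, -0.0, 0.0, 0.0]
ft_force: [-0.9, 1.0, 7.0]
finger_gap: 0.516
grasp_force: 41.6
```

```bash
python3 -m crank '[[[0,0,-0.01],0,-1],[[0,0,-0.02],0,-1],[[0,0,-0.03],0,-1],[[0,0,-0.03],0,-1],[[0,0,-0.03],0,-1],[[0,0,0],0,-1],[[0,0,0],0,-1]]'; python3 - <<'E'
from h import *
d=get_image("scene");cv2.imwrite("pics/s2.png",cv2.resize(d["img"][120:320,120:400,::-1],None,fx=2.5,fy=2.5))
E
```

```text
t: 4.6
tool_pos: [0.5503, -0.1964, 0.133]
ee_rot: [1.0, -0.0, 0.001, 0.0]
ft_force: [0.2, -0.5, -1.4]
finger_gap: 0.517
grasp_force: 41.1
```

View pics/s2.png

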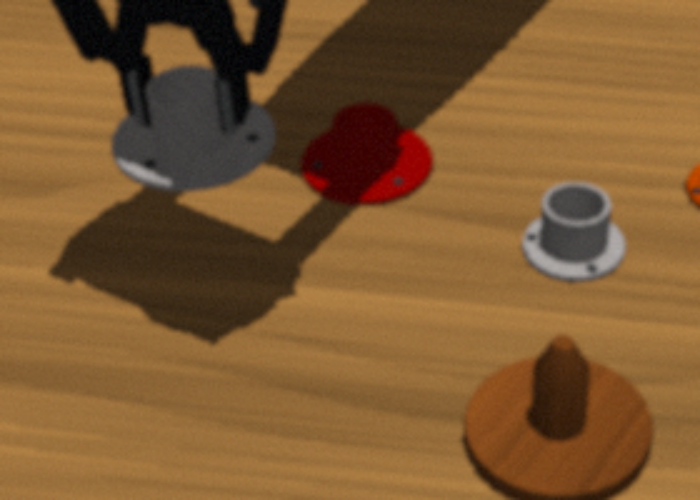

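The wide part hangs level in the fingers (crop (195,130)). Moving it over the post.

```bash
python3 -m crank '[[[0.012,-0.0287,0],0,-1],[[0.012,-0.0287,0],0,-1],[[0.012,-0.0287,0],0,-1],[[0.012,-0.0287,0],0,-1],[[0.012,-0.0287,0],0,-1],[[0.012,-0.0287,0],0,-1],[[0.012,-0.0287,0],0,-1],[[0.0123,-0.0288,0],0,-1],[[0,0,0],0,-1],[[0,0,0],0,-1],[[0,0,0],0,-1]]'; python3 - <<'E'
from h import *
for n in("scene","top"):
    d=get_image(n)
    p=proj(d,[.6467,.0333,.02]).astype(int)
    u,v=p[0]-80,p[1]-110
    cv2.imwrite(f"pics/{n}3.png",cv2.resize(d["img"][v:v+150,u:u+160,::-1],None,fx=4,fy=4))
    print(n,u,v,"tip",proj(d,[.6467,.0333,.079]))
    for c in blobs(grey(d)):
        x,y,w,hh=cv2.boundingRect(c);print((x,y,w,hh))
E
```

```text
t: 5.75
tool_pos: [0.646, 0.0327, 0.1314]
ee_rot: [1.0, -0.0, -0.001, 0.0]
ft_force: [-0.6, 0.1, -1.4]
finger_gap: 0.52
grasp_force: 41.2
scene 262 175 tip [343.86055455 256.74816406]
(105, 333, 110, 51)
(316, 244, 55, 15)
(423, 225, 30, 22)
(0, 151, 84, 83)
(0, 140, 41, 72)
top 220 69 tip [299.07516183 172.08058403]
(579, 181, 61, 153)
(266, 163, 66, 37)
(396, 81, 86, 40)
```

View pics/scene3.png

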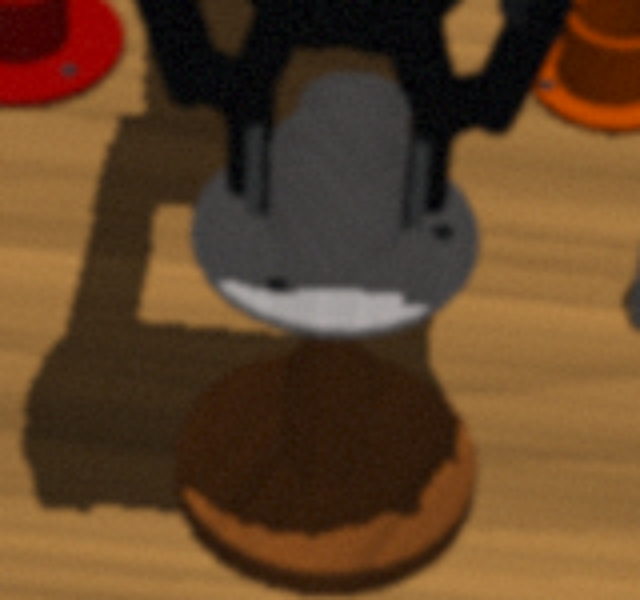

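The flange is centred over the post to within about 1 px (flange mid crop x 335 → 345.8 px, tip 343.9 px). Lowering onto the spigot.

```bash
python3 -m crank '[[[0.0005,-0.0005,0.02],0,-1],[[0,0,0.02],0,-1],[[0,0,0.015],0,-1],[[0,0,0.01],0,-1],[[0,0,0.01],0,-1],[[0,0,0.005],0,-1],[[0,0,0],0,-1],[[0,0,0],0,-1]]'
```

```text
t: 6.65
tool_pos: [0.6473, 0.0338, 0.0528]
ee_rot: [1.0, -0.0, 0.0, -0.0]
ft_force: [-0.1, -0.2, -1.5]
finger_gap: 0.519
grasp_force: 41.3
```

Free, and now round the straight spigot. 25 mm to go.

```bash
python3 -m crank '[[[0,0,0.008],0,-1],[[0,0,0.008],0,-1],[[0,0,0.005],0,-1],[[0,0,0.002],0,-1],[[0,0,0],0,-1],[[0,0,0],0,-1]]'; python3 -m crank '[[[0,0,0.001],0,-1],[[0,0,0],0,-1],[[0,0,0.001],0,-1],[[0,0,0],0,-1],[[0,0,0],0,-1]]'
```

```text
t: 7.25
tool_pos: [0.6471, 0.0338, 0.0295]
ee_rot: [1.0, -0.0, 0.0, -0.0]
ft_force: [-0.2, -0.7, -1.0]
finger_gap: 0.523
grasp_force: 41.3
t: 7.75
tool_pos: [0.6472, 0.0338, 0.0281]
ee_rot: [1.0, -0.0, 0.0, 0.0]
ft_force: [-3.4, -0.2, 6.9]
finger_gap: 0.52
grasp_force: 41.9
```

Contact (7 N up) at z = 0.0281, exactly the expected home height. Releasing and going up.

```bash
python3 -m crank '[[[0,0,0],0,1],[[0,0,0],0,1],[[0,0,0],0,1],[[0,0,0],0,1],[[0,0,0],0,1],[[0,0,0],0,1],[[0,0,-0.02],0,1],[[0,0,-0.03],0,1],[[0,0,-0.04],0,1],[[0,0,-0.04],0,1],[[-0.03,0,0],0,1],[[-0.03,0,0],0,1],[[-0.03,0,0],0,1],[[-0.03,0,0],0,1],[[-0.03,0.0024,0],0,1],[[-0.021,0.0024,0],0,1],[[0,0,0],0,1],[[0,0,0],0,1]]'; python3 - <<'E'
from h import *
d=get_image("scene");cv2.imwrite("pics/s4.png",cv2.resize(d["img"][150:340,230:470,::-1],None,fx=3,fy=3))
t=get_image("top")
for d,n in((d,"s"),(t,"t")):
  for c in blobs(grey(d)):
    x,y,w,hh=cv2.boundingRect(c)
    if w<90 and 200<x<480 : print(n,(x,y,w,hh),circ(d,c,.021),circ(d,c,.055))
E
```

```text
t: 9.55
tool_pos: [0.4762, 0.029, 0.1578]
ee_rot: [1.0, -0.0, 0.001, -0.0]
ft_force: [-0.4, -0.5, 0.8]
finger_gap: 0.998
grasp_force: 0.0
s (310, 260, 67, 53) (array([0.64618409, 0.03443624]), np.float64(0.09780827733837331), np.float64(0.005577321328101674)) (array([0.6775359 , 0.03596691]), np.float64(0.09225325035629688), np.float64(0.005260557028512136))
s (423, 226, 30, 21) (array([0.51959368, 0.17332481]), np.float64(0.04748573133609342), np.float64(0.0010046205749413596)) (array([0.5581352 , 0.16696729]), np.float64(0.04478877637468448), np.float64(0.000947563089092128))
t (273, 152, 57, 57) (array([0.64623824, 0.03341983]), np.float64(0.09509326241263112), np.float64(0.0006495618370172054)) (array([0.63951899, 0.0318412 ]), np.float64(0.09067620774237421), np.float64(0.0006193898766422776))
t (396, 81, 86, 40) (array([ 0.77754211, -0.19270854]), np.float64(0.12032985773798921), np.float64(0.027859229641764162)) (array([ 0.76472383, -0.18378356]), np.float64(0.11474057047821956), np.float64(0.026565176443075232))
```

View pics/s4.png

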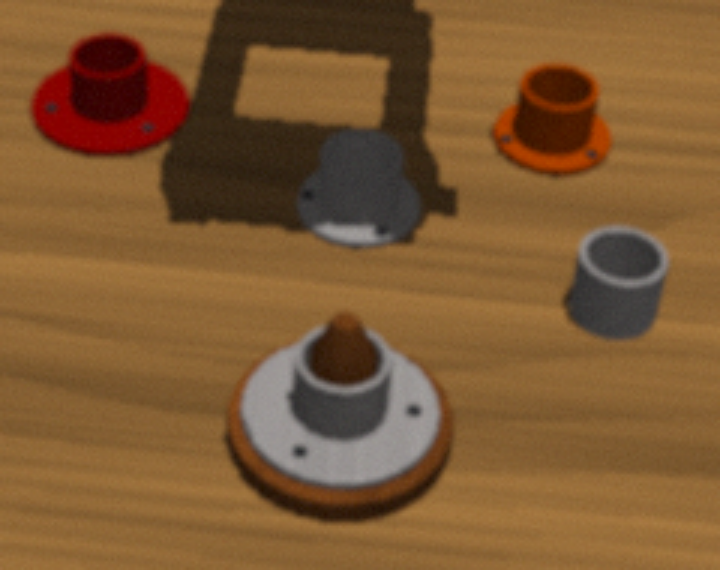

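The wide part sits flush and concentric on the base (crop (343,400)). Fitted at flange height it gives 95 mm diameter and (0.646, 0.033). Now gripping the narrow part.

```bash
python3 -m crank '[[[0,0,0.04],0,1],[[0,0,0.04],0,1],[[0,0,0.03],0,1],[[0,0,0.02],0,1],[[0,0,0.01],0,1],[[0,0,0.004],0,1],[[0,0,0],0,1],[[0,0,0],0,1],[[0,0,0],0,-1],[[0,0,0],0,-1],[[0,0,0],0,-1],[[0,0,0],0,-1],[[0,0,0],0,-1],[[0,0,0],0,-1],[[0,0,0],0,-1],[[0,0,0],0,-1]]' 40; python3 -m crank '[[[0,0,-0.01],0,-1],[[0,0,-0.02],0,-1],[[0,0,-0.03],0,-1],[[0,0,-0.04],0,-1],[[0,0,-0.03],0,-1],[[0,0,-0.01],0,-1],[[0,0,0],0,-1]]'
```

```text
t: 11.25
tool_pos: [0.4764, 0.029, 0.0141]
ee_rot: [1.0, -0.0, 0.0, 0.0]
ft_force: [-2.9, -0.6, 6.7]
finger_gap: 0.528
grasp_force: 40.8
t: 11.95
tool_pos: [0.4765, 0.029, 0.1546]
ee_rot: [1.0, -0.0, 0.001, -0.0]
ft_force: [-0.3, 0.3, -1.4]
finger_gap: 0.527
grasp_force: 41.3
```

```bash
python3 -m crank '[[[0.02,-0.0045,0],0,-1],[[0.03,0,0],0,-1],[[0.03,0,0],0,-1],[[0.03,0,0],0,-1],[[0.03,0,0],0,-1],[[0.02,0,0],0,-1],[[0.0105,0,0],0,-1],[[0,0,0],0,-1],[[0,0,0],0,-1],[[0,0,0.02],0,-1],[[0,0,0.02],0,-1],[[0,0,0.01],0,-1],[[0,0,0],0,-1],[[0,0,0],0,-1]]'; python3 - <<'E'
from h import *
d=get_image("scene");cv2.imwrite("pics/s5.png",cv2.resize(d["img"][170:330,240:450,::-1],None,fx=3.5,fy=3.5))
E
```

```text
t: 13.35
tool_pos: [0.6465, 0.0335, 0.1042]
ee_rot: [1.0, -0.0, 0.0, -0.0]
ft_force: [1.6, -0.1, -0.9]
finger_gap: 0.521
grasp_force: 41.3
```

View pics/s5.png

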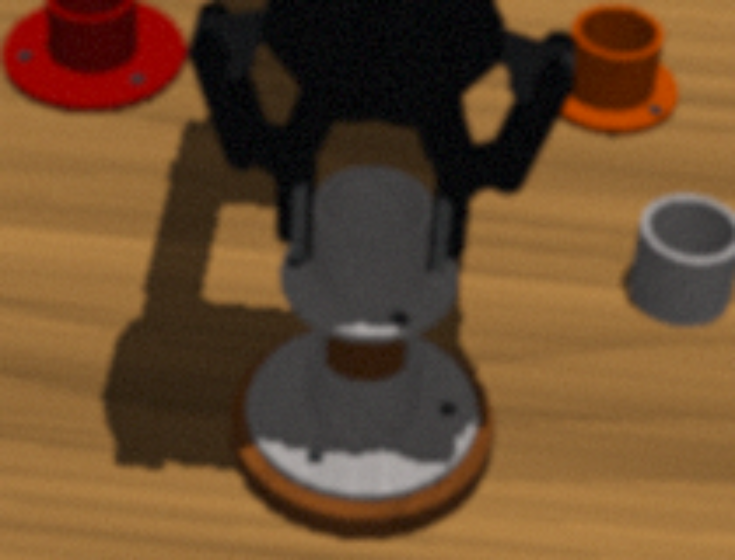

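The narrow part (crop centre x ≈ 370) is in line with the seated wide part (≈ 367). 35 mm to go.

```bash
python3 -m crank '[[[0,0,0.01],0,-1],[[0,0,0.01],0,-1],[[0,0,0.008],0,-1],[[0,0,0.004],0,-1],[[0,0,0.002],0,-1],[[0,0,0],0,-1],[[0,0,0],0,-1]]'; python3 -m crank '[[[0,0,0.001],0,-1],[[0,0,0],0,-1],[[0,0,0.001],0,-1],[[0,0,0],0,-1],[[0,0,0],0,-1]]'
```

```text
t: 14.1
tool_pos: [0.6466, 0.0335, 0.0693]
ee_rot: [1.0, -0.0, 0.0, -0.0]
ft_force: [0.7, -0.1, -0.1]
finger_gap: 0.528
grasp_force: 41.2
t: 14.6
tool_pos: [0.6468, 0.0335, 0.0691]
ee_rot: [1.0, -0.0, 0.001, 0.0]
ft_force: [-8.4, 0.3, 14.7]
finger_gap: 0.527
grasp_force: 42.6
```

Contact at exactly the expected height. Easing the pressure, then releasing and retreating.

```bash
python3 -m crank '[[[0,0,-0.001],0,-1],[[0,0,0],0,-1],[[0,0,0],0,0.3],[[0,0,0],0,0.6],[[0,0,0],0,1],[[0,0,0],0,1],[[0,0,0],0,1],[[0,0,0],0,1],[[0,0,0],0,1],[[0,0,-0.02],0,1],[[0,0,-0.03],0,1],[[0,0,-0.04],0,1],[[0,0,-0.04],0,1],[[-0.03,0.03,0],0,1],[[-0.03,0.03,0],0,1],[[-0.03,0.03,0],0,1],[[-0.03,0.03,0],0,1],[[-0.03,0.03,0],0,1],[[0,0,0],0,1],[[0,0,0],0,1]]'; python3 - <<'E'
from h import *
d=get_image("scene");a=d["img"][170:330,240:450,::-1]
t=get_image("top");b=t["img"][120:280,190:400,::-1]
cv2.imwrite("pics/s6.png",cv2.resize(np.hstack([a,b]),None,fx=1.9,fy=1.9,interpolation=cv2.INTER_CUBIC))
for d in(d,t):
  for c in blobs(grey(d)):
    x,y,w,hh=cv2.boundingRect(c)
    if w<90 and 200<x<450 : print((x,y,w,hh),circ(d,c,.021))
E
```

```text
t: 16.6
tool_pos: [0.4963, -0.117, 0.1987]
ee_rot: [1.0, -0.001, 0.001, 0.0]
ft_force: [0.2, -0.4, -0.2]
finger_gap: 1.0
grasp_force: 0.0
(310, 237, 67, 76) (array([0.62053861, 0.03484208]), np.float64(0.13362056517904994), np.float64(0.025923555454518993))
(423, 225, 30, 22) (array([0.51934174, 0.17336559]), np.float64(0.04787249284714125), np.float64(0.0013527339706670763))
(203, 230, 28, 28) (array([0.54035757, 0.1729813 ]), np.float64(0.04675179231234199), np.float64(0.0006075567987368705))
(384, 172, 50, 145) (array([0.60237374, 0.06855639]), np.float64(0.500517068742606), np.float64(0.008502913422748337))
(273, 152, 57, 57) (array([0.6462717 , 0.03343282]), np.float64(0.0950614711272979), np.float64(0.0005002730504611516))
(396, 81, 86, 40) (array([ 0.77750753, -0.19265577]), np.float64(0.12034579484023492), np.float64(0.027607870683852315))
```

View pics/s6.png

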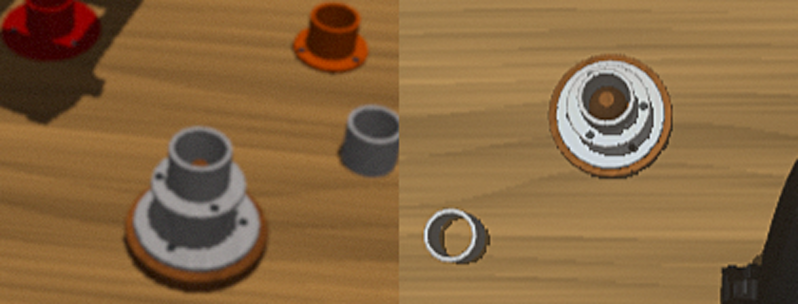

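Both parts are stacked level and centred on the post. The sleeve and the look-alikes haven't moved, and the arm is clear. Handing in.

```bash
python3 -c "
from cell import ctrl;print(ctrl.close_job())"
```

```text
the job is handed in; nothing more can be done
None
```

Job handed in after about 17 s: the wide-flange part is down on the post's base with the narrow-flange part on top of it, both flange down and lowered to contact before release; the sleeve and the look-alikes were left where they stood.

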